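# Load a culture dish into the dish viewer

### The arm

A 7-joint arm with a two-finger parallel gripper is mounted at the origin on a cart in front of the work surface, level with it; the furniture and walls round the work are solid. World frame = base frame: x ahead of the robot, y to its left, z up, the work surface at z = 0. Lengths are in m, angles in rad, forces in N, time in s.
With the tool pointing down it reaches from about 0.35 to 0.9 m from the base axis. Payload 19.9 kg.
Tool frame: the origin (TCP) lies at the very end of the fingers, on their centre line; the grasp point (between the pads) lies 19 mm behind it; z points along the fingers, y is the line along which they close (so a half turn about z gives the same grasp; the last joint's range is limited). The gripper opens to 94 mm and grips with 3 to 60 N. Pads are 16 mm wide; open, the fingers measure 119 mm over their backs; the gripper's body (75 mm by 177 mm) begins 78 mm behind the grasp point.
Start: joints at [1.196, 0.417, -0.01, 1.614, 0.005, 1.111, -0.053], TCP at [0.205, -0.59, 0.205] pointing down, gripper open.
Joint ranges: [-2.81, 2.81], [-0.39, 2.02], [-1.27, 1.25], [0.06, 2.57], [-1.19, 4.33], [0.19, 2], [-2.82, 2.82]. Speed limits (rad/s): [1.89, 1.89, 2.39, 2.39, 3.01, 3.01, 3.01].

### API

Orientations are given as a unit quaternion [w, x, y, z].
In Python, from workcell import r gives the robot as it stands.
- The arm moves only by the shell command python3 drive.py 'ROWS'. ROWS is a JSON object whose key "plan" holds a list of rows, 1 to 10 of them, each of 7 numbers: the finger opening in m, then dx, dy, dz in units of 100 mm, then a rotation vector rx, ry, rz in rad; each row is the pose to reach, as a shift and turn from the pose commanded when the command began, along the tool's axes at that moment; what a row does not reach only later rows make up. A row lasts 1/12 s, in which the tool goes at most 0.0417 m and 0.125 rad, less where a joint would pass 70% of its speed; a pose out of reach is approached as far as the arm can. The fingers move at their own pace and stop on an object; the grip force is fixed at half the most. Time passes only in rows, so rows that do not move let the fingers close. It prints the time, the measured TCP pose, the force, the opening and the grip force at its end. Input that does not fit is refused with a message, and nothing moves.
- r.sense(): the state, without advancing time (a new reading comes with each control period).
- r.snapshot(name): name is "scene" or "top"; returns a dict with "pixels" (384x512x3 uint8, red, green, blue), "fx", "fy", "cx", "cy" (pixels), "D" ([k1, k2, p1, p2, k3] as OpenCV has them; the pictures are not rectified), "view" (4x4, takes a point from world to camera coordinates). Camera axes: x right, y up, looking along -z (the intrinsics and any distortion apply to the point x, -y, -z); pixel columns grow to the right and rows downward; lengths in m; the calibration is good to about 2 mm. A picture is of the moment at which its call begins. There is no depth.
- r.close_job(): hands the job in; it is judged then, once.
The state is a dict: "t": time; "joints": joint angles; "joint_velocities": joint speeds; "tau": joint torques, N m; "tool_pos": TCP position; "eef_rot": TCP orientation; "wrist_force": force on the tool from outside, world axes, zero at the start; "wrist_torque": the same for the moment, N m; "gripper_width": finger opening in m; "grasp_force": force on a finger pad.
Only numpy, scipy, OpenCV 4.12 (cv2) and the standard library are available. Lean on these libraries where they do the work, as an engineer would, in place of code of your own. Each camera call takes 0.05 s, during which the arm holds its last target. There are 200 camera calls.

### The job

Set the petri dish from the black notebook flat on the viewer's metal loading deck, then slide it with the forked pusher under the sprung flap until it drops into the round nest under the clear hood. Draw the pusher out so that the flap shuts, lay it flat on the bench, and last of all push the lamp's paddle switch over to on, away from the loading end. Leave the other dish and the beaker where they stand.

Things in the scene. Friction and masses are not known exactly. Their poses are not given: they have to be found in the camera images.
- dish: The culture dish to load: a clear, lidded petri dish, a flat disc 54 mm across (lid rim 58 mm) and 14 mm high, about 24 g, lying flat on the black notebook. Origin: centre of its underside, z up.
- log_book: Black notebook 210 x 153 x 16 mm lying flat on the bench, fixed. Origin: centre of its underside; x along its 210 mm length.
- viewer: Dish viewer, fixed: white light base 260 mm long (x from -140 to +120 mm) and 180 mm wide (y), its flat aluminium top 30 mm above the bench. Origin: on the bench under the middle of the hood's mouth; x points into the mouth, the way the dish is pushed; y to the left of that, z up. The open top at x -140 to 0 is the loading deck, behind it stands the clear hood.
- mouth (a point): Middle of the hood mouth's lower edge, on the deck's top at the viewer's x = 0, y = 0; axes as the viewer's. The mouth is 70 mm wide and 30 mm high, closed by the flap. The clear hood covers x 0 to 120 mm, y +-51 mm (foot strips included) and stands 46 mm above the deck, the black lens ring on its roof 56 mm.
- deck (a point): Point on the loading deck's top, 80 mm in front of the mouth (viewer x = -80, y = 0 mm), 30 mm above the bench: a good place to set the dish down. Axes as the viewer's. Two 8 mm high steel guide strips narrow from y = +-73 mm at x = -90 mm to y = +-39 mm at x = -9 mm; at this point they stand at y = +-69 mm.
- nest (a point): Centre of the floor of the round nest under the hood: a pocket 60 mm across, sunk 5 mm in the deck, at x = 55 mm, y = 0 of the viewer, floor 25 mm above the bench. Axes as the viewer's. A seated dish lies flat on this floor.
- flap (a joint): Grey sprung flap in the mouth, 66 mm wide, hinged along the mouth's upper edge, 30 mm above the deck: 0 = shut (hanging down), grows to 1.45 rad as it is pushed inwards. A weak spring (under 1 N at its edge) shuts it; it swings inwards only and lies on whatever is under it. It leaves room for a dish seated in the nest.
- flap_edge (a point): Middle of the flap's lower edge; 1.5 mm above the deck when shut.
- pusher: Forked pusher, loose, about 120 g: an aluminium slide 13 mm thick, 24 mm wide, from x = -28 to 90 mm, with a black upright grip 46 mm long (x), 20 mm thick (y), from 13 to 59 mm above its underside. Origin: on its underside under the middle of the grip; x points along the slide to the fork, z up. Take it by the grip from above, fingers closing along its y.
- fork (a point): Point of the pusher at x = 112 mm, y = 0, on its underside level: where the centre of a dish lies that rests against both rubber buffers of the fork. The buffers are 12 mm across, 13 mm high, at x = 84 mm, y = +-18 mm of the pusher, on a 48 mm wide cross bar. Axes as the pusher's.
- lamp (a joint): Black paddle of the lamp switch: 0 = off (leaning 0.45 rad towards the loading end, viewer -x), 0.9 rad = on (leaning 0.45 rad towards viewer +x). About 1 N at its tip moves it; it stays where it is left.
- lamp_tip (a point): Tip of the paddle, which is 22 mm wide (viewer y), 9 mm thick and 50 mm long from its pivot. The pivot stands at x = 35, y = 71 mm of the viewer, 8 mm above the deck, beside the hood on its left; the paddle swings along the viewer's x. The bezel round it is 10 mm high.
- dish2: Another lidded petri dish of the same size, standing on the bench beside the viewer's loading deck, on its left; not to be moved. Origin: centre of its underside.
- beaker: Empty glass beaker, 74 mm across and 93 mm high, on the bench to the robot's left; not to be moved. Origin: centre of its underside.

How it is judged:
By the outcome, as a careful person would: the job done as asked, in the order asked, and still so for the second after the job is handed in, with the robot touching nothing.
It also fails if it takes over 67 s, if anything falls off the work surface, if the arm or the gripper's body presses on something with over 40 N, if the wrist force passes 120 N, or if a joint passes its speed limit or range.

## Working session

There is one attempt and no reset: what is moved stays moved. The work goes in short steps, Python scripts to look and compute and a shell command to move; the robot and the scene stay as the last step left them, time stands still between calls to the robot, and variables do not carry over. Pictures are saved under pics/ and viewed, at most 10 in all, crops included, and the job is handed in when it is done.

```bash
ls; mkdir -p pics
python3 - <<'E'
from workcell import r
import cv2,numpy as np
for n in("scene","top"):
    s=r.snapshot(n); np.save(n+".npy",s,allow_pickle=True)
    cv2.imwrite(f"pics/{n}0.png",cv2.resize(s["pixels"][:,:,::-1],(800,600),interpolation=cv2.INTER_CUBIC))
    print(n,s["fx"],s["cx"],s["cy"],s["D"],np.round(np.linalg.inv(s["view"]),3).tolist())
print(r.sense())
E
```

```text
drive.py
pics
workcell.py
scene 409.3585869574804 254.95382231444492 195.46698403761275 [-0.05527557  0.          0.          0.          0.        ] [[-0.723, 0.379, -0.578, -0.19], [-0.691, -0.424, 0.585, 0.823], [-0.023, 0.822, 0.569, 0.794], [0.0, 0.0, 0.0, 1.0]]
top 404.7844641104444 252.97106117749163 191.4908212191265 [-0.05469517  0.          0.          0.          0.        ] [[0.008, 0.984, -0.18, 0.331], [-1.0, 0.006, -0.01, 0.085], [-0.008, 0.18, 0.984, 1.23], [0.0, 0.0, 0.0, 1.0]]
{'t': 0.1, 'joints': array([ 1.19549536,  0.41790078, -0.01029966,  1.61404964,  0.00468356,
        1.1106895 , -0.05299215]), 'joint_velocities': array([-0.00179711, -0.00092756, -0.00048035, -0.00191717, -0.00228003,
        0.00088114,  0.00065073]), 'tau': array([ 2.83720219e-03, -8.52569103e+01,  6.41174465e-01, -4.26690245e+01,
       -4.87409940e-02,  1.65167148e-02,  5.44457509e-05]), 'tool_pos': array([ 0.20466721, -0.59021783,  0.20492332]), 'eef_rot': array([-4.97738632e-04,  9.86103854e-01,  1.66129248e-01, -1.18617187e-04]), 'wrist_force': array([ 0.15756074,  0.04028259, -0.05425131]), 'wrist_torque': array([0.01874853, 0.07404565, 0.03402135]), 'grasp_force': 0.0, 'gripper_width': 0.09387843358565479}
```

View pics/scene0.png

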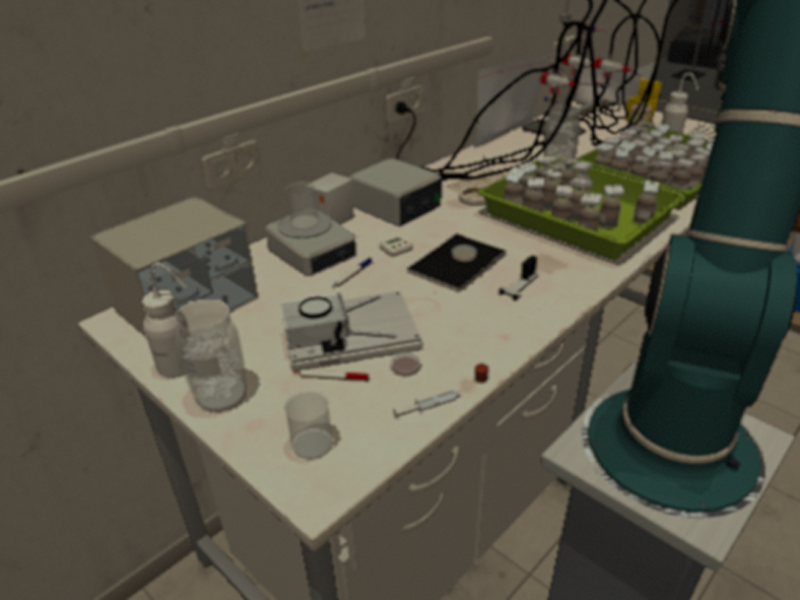

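View pics/top0.png

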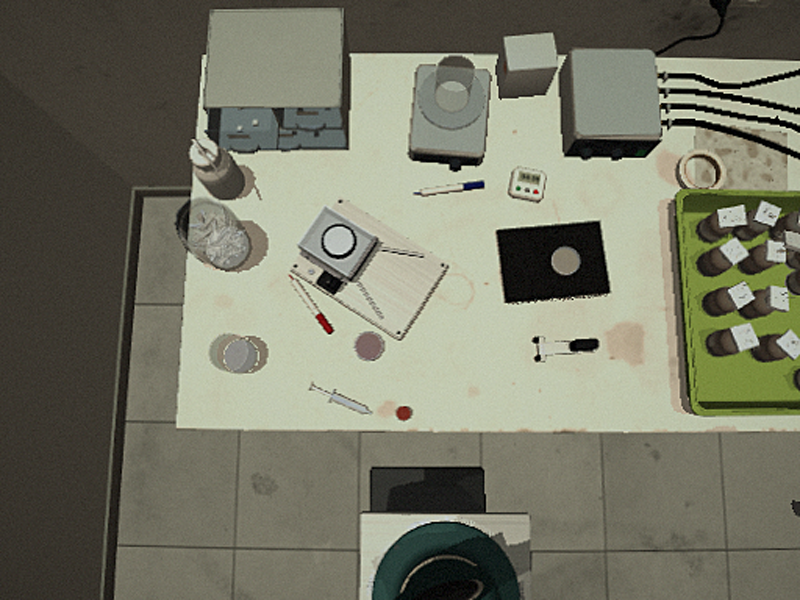

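The scene view shows the viewer mid-left, with the notebook and dish behind it and the pusher at about (520,285). In the top view (800 px scale), the dish is at (566,261) and the pusher's grip is at (583,345) with its fork at (537,348). The viewer's corners are near (340,198), (449,265), (400,338) and (292,272), the lens ring is at (338,240) and dish2 is at (369,346).

```bash
cat > h.py <<'E'
import cv2,numpy as np
from scipy.spatial.transform import Rotation as R
def load(n): return np.load(n+".npy",allow_pickle=True).item()
def K(s): return np.array([[s["fx"],0,s["cx"]],[0,s["fy"],s["cy"]],[0,0,1.]])
def ray(s,uv):
    p=cv2.undistortPoints(np.array(uv,float).reshape(-1,1,2),K(s),np.array(s["D"])).reshape(-1,2)
    d=np.c_[p[:,0],-p[:,1],-np.ones(len(p))]
    V=np.linalg.inv(s["view"]); return V[:3,3],d@V[:3,:3].T
def onz(s,uv,z):
    o,d=ray(s,uv); return o+d*((z-o[2])/d[:,2])[:,None]
def proj(s,P):
    P=np.atleast_2d(P).astype(float); c=P@s["view"][:3,:3].T+s["view"][:3,3]
    c=c*[1,-1,-1]; return cv2.projectPoints(c,np.zeros(3),np.zeros(3),K(s),np.array(s["D"]))[0].reshape(-1,2)
def totool(sense,dw):  # world shift -> tool axes
    return R.from_quat(np.roll(sense["eef_rot"],-1)).inv().apply(dw)
E
python3 - <<'E'
from h import *
t=load("top"); im=t["pixels"]; g=cv2.cvtColor(im,cv2.COLOR_RGB2GRAY)
S=1.5625
# crops
a=cv2.resize(im[115:225,175:300,::-1],None,fx=5,fy=5,interpolation=cv2.INTER_CUBIC)
b=cv2.resize(im[135:240,310:400,::-1],None,fx=5,fy=5,interpolation=cv2.INTER_CUBIC)
h=550
o=np.zeros((550,625+0,3),np.uint8); o[:a.shape[0],:a.shape[1]]=a
cv2.imwrite("pics/cropv.png",o); cv2.imwrite("pics/cropd.png",b)
# dark blobs
m=(g<60).astype(np.uint8); n,l,st,c=cv2.connectedComponentsWithStats(m)
for i in range(1,n):
    x,y,w,hh,A=st[i]
    if 170<c[i][0]<400 and 110<c[i][1]<260 and A>3: print(st[i],np.round(c[i],1))
E
```

```text
[296 116  14   6  56] [302.6 118.6]
[342 122   2   2   4] [342.5 122.5]
[ 318  142   72   52 2843] [352.5 167.5]
[206 144  22  22  97] [216.6 156.2]
[222 155  20  25  52] [232.  167.4]
[255 162   5   1   5] [257. 162.]
[262 163   4   1   4] [263.5 163. ]
[203 173  17  16 144] [210.5 180.3]
[203 200  10  14  58] [207.4 206.5]
[341 216   4   4  13] [342.6 217.4]
[365 217  18   8 126] [373.3 220.4]
[342 227   4   4  12] [343.9 228.7]
```

View pics/cropv.png

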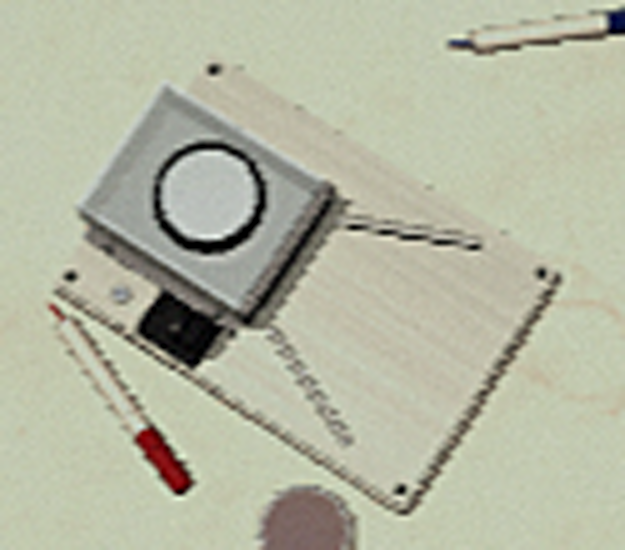

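View pics/cropd.png

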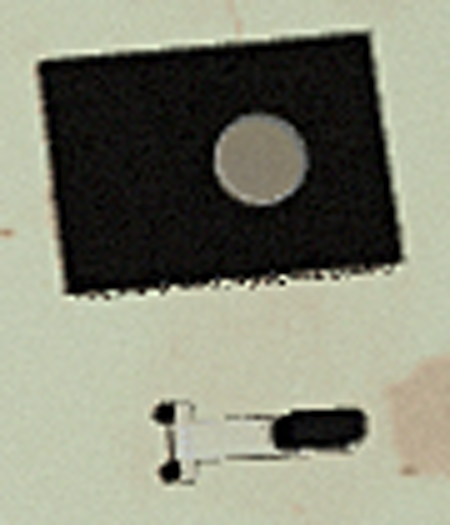

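The viewer crop shows its four corner screws at crop pixels (213,69), (542,272), (401,489) and (70,275), at 5x scale. The ring is at (210,197) and the black switch at (180,328). The other crop shows the dish at (261,159), both buffers, and the grip at (320,428).

Run:
```python
from h import *
t=load("top"); im=t["pixels"]; g=cv2.cvtColor(im,cv2.COLOR_RGB2GRAY).astype(float)
def dark(u,v,k=3):
    u0,v0=int(round(u)),int(round(v)); w=g[v0-k:v0+k+1,u0-k:u0+k+1]; w=np.clip(np.median(w)-25-w,0,None)
    yy,xx=np.mgrid[v0-k:v0+k+1,u0-k:u0+k+1]; return [(w*xx).sum()/w.sum(),(w*yy).sum()/w.sum()]
sc=[[x/5+175-.4,y/5+115-.4] for x,y in((213,69),(542,272),(401,489),(70,275))]
sc=[dark(*p,k=2) for p in sc]
P=onz(t,sc,.03); print("screws",np.round(P,4).tolist(),[round(float(np.linalg.norm(P[i]-P[(i+1)%4])),4) for i in range(4)])
c=P.mean(0); ax=(P[0]-P[1]+P[3]-P[2])[:2]; ya=np.arctan2(ax[1],ax[0]); ay=(P[3]-P[0]+P[2]-P[1])[:2]
print("yaw",ya,"from y",np.arctan2(ay[1],ay[0])-np.pi/2)
ex=np.array([np.cos(ya),np.sin(ya)]); ey=np.array([-ex[1],ex[0]])
o=c[:2]+.01*ex; print("origin",o,"deck",o-.08*ex,"nest",o+.055*ex,"pivot",o+.035*ex+.071*ey)
ring=onz(t,[[216.6,156.2]],.086)[0]; print("ring in viewer",(ring[:2]-o)@ex,(ring[:2]-o)@ey)
b=onz(t,[[342.6,217.4],[343.9,228.7]],.013); print("buf",b,np.linalg.norm(b[0]-b[1]))
gr=onz(t,[[373.3,220.4]],.05)[0]; print("grip",gr, "dist",np.linalg.norm(gr[:2]-b.mean(0)[:2]))
x=b.mean(0)[:2]-gr[:2];print("pyaw grip->buf",np.arctan2(x[1],x[0]),"perp",np.arctan2(*(b[0]-b[1])[[1,0]])+np.pi/2)
hsv=im.astype(int).sum(2); m=np.zeros(g.shape,np.uint8); m[150:185,345:385]=(g[150:185,345:385]>75)
ct=max(cv2.findContours(m,0,1)[0],key=cv2.contourArea); print("dish",cv2.fitEllipse(ct),onz(t,[cv2.fitEllipse(ct)[0]],.030)[0],onz(t,[[361.8,166.4]],.03)[0])
d2=onz(t,[[369/S if 0 else 369/1.5625,346/1.5625],[240/1.5625,354/1.5625]],.014);print("dish2, beaker",d2)
# scene cross check
s=load("scene")
print("scene px*1.5625 deck,dish,grip,screws",np.round(1.5625*proj(s,[[*(o-.08*ex),.03],[*onz(t,[[361.8,166.4]],.03)[0]],gr,*P]),0).tolist())
```

```text
screws [[0.7495, 0.2086, 0.03], [0.6196, 0.0051, 0.03], [0.4867, 0.09, 0.03], [0.6168, 0.2931, 0.03]] [0.2414, 0.1577, 0.2412, 0.1573]
yaw 1.0019342628497592 from y 1.0027851890229313
origin [0.62351417 0.15764825] deck [0.58042027 0.09024709] nest [0.65314122 0.20398655] pivot [0.58254922 0.22538209]
ring in viewer 0.04957644706739518 0.0062780992863513164
buf [[ 0.4761236  -0.17531347  0.013     ]
 [ 0.441947   -0.17820744  0.013     ]] 0.03429890669496232
grip [ 0.46332654 -0.25757799  0.05      ] dist 0.08093138270048157
pyaw grip->buf 1.6238444526155786 perp 1.6552718916971438
dish ((361.5619812011719, 166.45352172851562), (17.206979751586914, 17.705951690673828), 121.57958984375) [ 0.6307658  -0.23484242  0.03      ] [ 0.6309396  -0.23558068  0.03      ]
dish2, beaker [[0.46176177 0.14628996 0.014     ]
 [0.44420147 0.39589455 0.014     ]]
scene px*1.5625 deck,dish,grip,screws [[382.0, 318.0], [463.0, 250.0], [528.0, 263.0], [285.0, 311.0], [397.0, 293.0], [416.0, 336.0], [293.0, 357.0]]
```

```bash
cat >> h.py <<'E'
def plan(xyz,yaw):
    """print the shift/turn in tool axes to a world TCP position, tool down, tool y along yaw (mod pi)"""
    from workcell import r
    s=r.sense(); C=R.from_quat(np.roll(s["eef_rot"],-1))
    best=None
    for y in(yaw,yaw+np.pi):
        ty=np.array([np.cos(y),np.sin(y),0]); tz=np.array([0,0,-1.]); T=R.from_matrix(np.c_[np.cross(ty,tz),ty,tz])
        v=(C.inv()*T).as_rotvec()
        if best is None or np.linalg.norm(v)<np.linalg.norm(best): best=v
    print("t %.1f"%s["t"],"shift",np.round(totool(s,np.array(xyz)-s["tool_pos"]),4),"rot",np.round(best,3),"pos",np.round(s["tool_pos"],4),"F",np.round(s["wrist_force"],1),"w",round(s["gripper_width"],4),"q",np.round(s["joints"],2))
E
python3 -c "
from h import *
plan([.631,-.2352,.13],-.569)"
```

```text
t 0.1 shift [ 0.5191 -0.1957  0.0751] rot [-0.001 -0.    -0.668] pos [ 0.2047 -0.5902  0.2049] F [ 0.2  0.  -0.1] w 0.0939 q [ 1.2   0.42 -0.01  1.61  0.    1.11 -0.05]
```
Go with z last. 0.555/0.0417=13.3 rows. Send 10 rows + more. First command shift all rows target with dz 0; second finish.

Careful with the scale: shifts go in units of 100 mm. That gives: 0.519 m is 5.19, -0.196 m is -1.96.

```bash
python3 drive.py '{"plan":[[0.094,5.19,-1.96,0,0,0,-0.668],[0.094,5.19,-1.96,0,0,0,-0.668],[0.094,5.19,-1.96,0,0,0,-0.668],[0.094,5.19,-1.96,0,0,0,-0.668],[0.094,5.19,-1.96,0,0,0,-0.668],[0.094,5.19,-1.96,0,0,0,-0.668],[0.094,5.19,-1.96,0,0,0,-0.668],[0.094,5.19,-1.96,0,0,0,-0.668],[0.094,5.19,-1.96,0,0,0,-0.668],[0.094,5.19,-1.96,0,0,0,-0.668]]}'; python3 -c "
from h import *
plan([.631,-.2352,.06],-.569)"
```

```text
t: 0.93
tool_pos: [0.526, -0.3221, 0.2053]
eef_rot: [-0.0, 0.877, 0.48, -0.0]
wrist_force: [0.8, -0.7, -1.1]
gripper_width: 0.0942
grasp_force: 0.0
t 0.9 shift [0.1298 0.0417 0.1453] rot [-0.  0. -0.] pos [ 0.526  -0.3221  0.2053] F [ 0.8 -0.7 -1.1] w 0.0942 q [ 0.72  0.42 -0.29  1.63  0.13  1.12 -0.17]
```

Scaled: 0.145 m is 1.45, 0.13 m is 1.3.

```bash
python3 drive.py '{"plan":[[0.094,1.3,0.42,0.5,0,0,0],[0.094,1.3,0.42,0.5,0,0,0],[0.094,1.3,0.42,0.5,0,0,0],[0.094,1.3,0.42,1.45,0,0,0],[0.094,1.3,0.42,1.45,0,0,0],[0.094,1.3,0.42,1.45,0,0,0],[0.094,1.3,0.42,1.45,0,0,0],[0.094,1.3,0.42,1.45,0,0,0]]}'
python3 - <<'E'
from h import *
from workcell import r
plan([.631,-.2352,.019],-.569)
t=r.snapshot("top"); s=r.snapshot("scene")
a=cv2.resize(t["pixels"][120:220,310:410,::-1],(400,400)); q=proj(s,[[.631,-.235,.03]])[0].astype(int)
b=cv2.resize(s["pixels"][q[1]-50:q[1]+50,q[0]-50:q[0]+50,::-1],(400,400))
cv2.imwrite("pics/a1.png",np.hstack([a,b]))
E
```

```text
t: 1.6
tool_pos: [0.6298, -0.2366, 0.0599]
eef_rot: [-0.001, 0.877, 0.48, -0.001]
wrist_force: [0.5, -0.7, 1.4]
gripper_width: 0.0939
grasp_force: 0.0
t 1.6 shift [0.0018 0.0003 0.0409] rot [-0.002  0.     0.   ] pos [ 0.6298 -0.2366  0.0599] F [ 0.5 -0.7  1.4] w 0.0939 q [ 0.51  0.67 -0.28  1.58  0.22  0.92 -0.41]
```

View pics/a1.png

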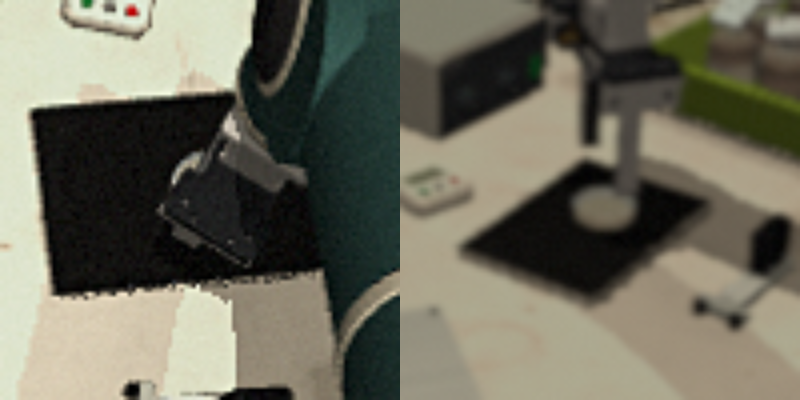

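The fingers straddle the dish, which is at about (605,205) in the right-hand crop. I'll go down and grip it.

```bash
python3 drive.py '{"plan":[[0.094,0.02,0,0.25,0,0,0],[0.094,0.02,0,0.4,0,0,0],[0.094,0.02,0,0.4,0,0,0],[0.0,0.02,0,0.4,0,0,0],[0.0,0.02,0,0.4,0,0,0],[0.0,0.02,0,0.4,0,0,0],[0.0,0.02,0,0.4,0,0,0],[0.0,0.02,0,0.4,0,0,0],[0.0,0.02,0,0.4,0,0,0],[0.0,0.02,0,0.4,0,0,0]]}'; python3 -c "
from h import *
plan([.5804,.0902,.12],-.569)"
```

```text
t: 2.53
tool_pos: [0.6314, -0.2352, 0.0207]
eef_rot: [0.0, 0.877, 0.48, 0.0]
wrist_force: [-1.1, 0.1, 3.1]
gripper_width: 0.0534
grasp_force: 30.0
t 2.5 shift [ 0.2466 -0.2183 -0.0993] rot [ 0. -0. -0.] pos [ 0.6314 -0.2352  0.0207] F [-1.1  0.1  3.1] w 0.0534 q [ 0.5   0.72 -0.27  1.6   0.23  0.85 -0.43]
```

```bash
python3 drive.py '{"plan":[[0.0,0,0,-0.3,0,0,0],[0.0,0,0,-0.7,0,0,0],[0.0,2.5,-2.2,-1,0,0,0],[0.0,2.5,-2.2,-1,0,0,0],[0.0,2.5,-2.2,-1,0,0,0],[0.0,2.5,-2.2,-1,0,0,0],[0.0,2.5,-2.2,-1,0,0,0],[0.0,2.5,-2.2,-1,0,0,0],[0.0,2.47,-2.18,-1,0,0,0],[0.0,2.47,-2.18,-1,0,0,0]]}'; python3 drive.py '{"plan":[[0.0,0,0,0,0,0,0],[0.0,0,0,0,0,0,0]]}';python3 -c "
from h import *
plan([.5804,.0902,.0355],-.569)"
```

```text
t: 3.37
tool_pos: [0.58, 0.0927, 0.1209]
eef_rot: [-0.0, 0.877, 0.48, 0.0]
wrist_force: [0.4, 0.8, 0.4]
gripper_width: 0.0532
grasp_force: 30.0
t: 3.53
tool_pos: [0.5804, 0.093, 0.1209]
eef_rot: [-0.0, 0.876, 0.482, 0.0]
wrist_force: [0.4, -0.5, 0.5]
gripper_width: 0.0532
grasp_force: 30.0
t 3.5 shift [-0.0024  0.0015  0.0854] rot [-0.    -0.001  0.004] pos [0.5804 0.093  0.1209] F [ 0.4 -0.5  0.5] w 0.0532 q [ 0.08  0.47 -0.37  1.78  0.2   0.93 -0.94]
```

```bash
python3 drive.py '{"plan":[[0.0,-0.02,0.01,0.4,0,0,0.004],[0.0,-0.02,0.01,0.7,0,0,0.004],[0.0,-0.02,0.01,0.8,0,0,0.004],[0.0,-0.02,0.01,0.84,0,0,0.004],[0.0,-0.02,0.01,0.86,0,0,0.004],[0.0,-0.02,0.01,0.86,0,0,0.004]]}';python3 -c "
from h import *
plan([.5804,.0902,.035],-.569)"
```

```text
t: 4.03
tool_pos: [0.5812, 0.088, 0.0354]
eef_rot: [0.0, 0.878, 0.478, 0.0]
wrist_force: [-0.2, -0.3, 0.6]
gripper_width: 0.0534
grasp_force: 30.0
t 4.0 shift [ 0.0014 -0.0019  0.0004] rot [ 0.001 -0.001 -0.004] pos [0.5812 0.088  0.0354] F [-0.2 -0.3  0.6] w 0.0534 q [ 0.05  0.59 -0.33  1.82  0.26  0.77 -0.99]
```

```bash
python3 drive.py '{"plan":[[0.0,0,0,0.01,0,0,0],[0.0,0,0,0.01,0,0,0],[0.075,0,0,0.01,0,0,0],[0.075,0,0,0.01,0,0,0],[0.075,0,0,0.01,0,0,0],[0.075,0,0,0.01,0,0,0],[0.075,0,0,-0.3,0,0,0],[0.075,0,0,-0.7,0,0,0],[0.075,0,0,-1.1,0,0,0],[0.075,0,0,-1.3,0,0,0]]}';python3 - <<'E'
from h import *
plan([.4633,-.2576,.13],.07)
E
```

```text
t: 4.87
tool_pos: [0.5817, 0.0887, 0.169]
eef_rot: [0.001, 0.878, 0.479, 0.002]
wrist_force: [1.0, 0.8, 0.9]
gripper_width: 0.0748
grasp_force: 0.0
t 4.9 shift [-0.3553  0.0881  0.0382] rot [ 0.004 -0.002 -0.643] pos [0.5817 0.0887 0.169 ] F [1.  0.8 0.9] w 0.0748 q [ 0.1   0.41 -0.38  1.74  0.18  1.02 -0.92]
```

Scaled: -0.36 m is -3.6, -0.357 m is -3.57.

```bash
python3 drive.py '{"plan":[[0.09,-3.6,0.9,0.2,0,0,-0.643],[0.09,-3.6,0.9,0.2,0,0,-0.643],[0.09,-3.6,0.9,0.2,0,0,-0.643],[0.09,-3.6,0.9,0.2,0,0,-0.643],[0.09,-3.6,0.9,0.2,0,0,-0.643],[0.09,-3.6,0.9,0.2,0,0,-0.643],[0.09,-3.6,0.9,0.2,0,0,-0.643],[0.09,-3.57,0.88,0.2,0,0,-0.643],[0.09,-3.57,0.88,0.2,0,0,-0.643],[0.09,-3.57,0.88,0.2,0,0,-0.643]]}';python3 drive.py '{"plan":[[0.09,0,0,0,0,0,0],[0.09,0,0,0,0,0,0]]}'
python3 - <<'E'
from h import *
from workcell import r
plan([.464,-.259,.022],.07)
t=r.snapshot("top"); np.save("top2.npy",t,allow_pickle=True); s=r.snapshot("scene"); np.save("scene2.npy",s,allow_pickle=True)
a=cv2.resize(t["pixels"][115:215,175:300,::-1],(500,400)); q=proj(s,[[.464,-.259,.06]])[0].astype(int)
b=cv2.resize(s["pixels"][q[1]-50:q[1]+50,q[0]-37:q[0]+38,::-1],(300,400))
cv2.imwrite("pics/a2.png",np.hstack([a,b]))
E
```

```text
t: 5.7
tool_pos: [0.4579, -0.2653, 0.1441]
eef_rot: [0.0, 0.684, 0.729, -0.001]
wrist_force: [-1.2, -0.4, -0.5]
gripper_width: 0.0897
grasp_force: 0.0
t: 5.87
tool_pos: [0.4606, -0.2598, 0.1444]
eef_rot: [-0.0, 0.682, 0.731, 0.0]
wrist_force: [-0.0, 1.0, -0.4]
gripper_width: 0.0901
grasp_force: 0.0
t 5.9 shift [0.0006 0.0034 0.1224] rot [-0.    -0.    -0.001] pos [ 0.4606 -0.2598  0.1444] F [-0.   1.  -0.4] w 0.0901 q [ 0.77  0.34 -0.37  1.9   0.15  0.93  0.39]
```

View pics/a2.png

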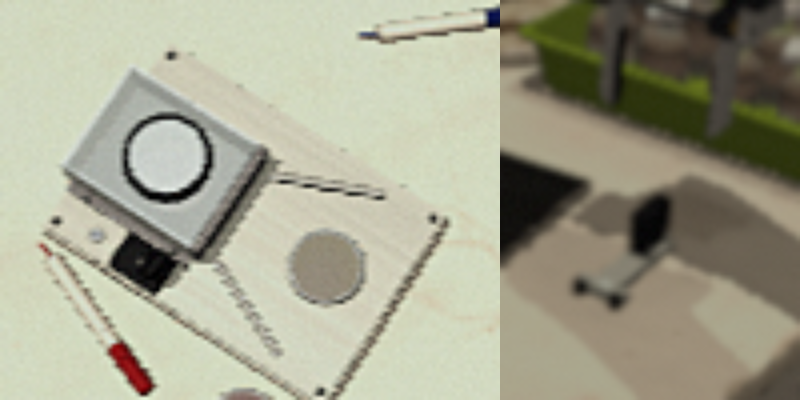

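The dish lies on the deck at about crop pixel (327,267), midway between the guide strips. The pusher's grip stands below the open fingers.

Scaled: 0.122 m is 1.22, 0.11 m is 1.1.

```bash
python3 drive.py '{"plan":[[0.09,0.01,0.03,0.4,0,0,0],[0.09,0.01,0.03,0.8,0,0,0],[0.09,0.01,0.03,1.1,0,0,0],[0.09,0.01,0.03,1.22,0,0,0],[0.09,0.01,0.03,1.22,0,0,0],[0.0,0.01,0.03,1.22,0,0,0],[0.0,0.01,0.03,1.22,0,0,0],[0.0,0.01,0.03,1.22,0,0,0],[0.0,0.01,0.03,1.22,0,0,0],[0.0,0.01,0.03,1.22,0,0,0]]}';python3 drive.py '{"plan":[[0,0,0,0,0,0,0],[0,0,0,0,0,0,0],[0,0,0,0,0,0,0],[0,0,0,0,0,0,0]]}'
python3 - <<'E'
from h import *
ya=1.0022; ex=np.array([np.cos(ya),np.sin(ya)]); ey=np.array([-ex[1],ex[0]]); o=np.array([.6235,.1576])
t=load("top2"); im=t["pixels"]
for nm,box,th in(("dish",(168,196,244,270),1),("dish2",(208,236,222,250),1)):
    c=im[box[0]:box[1],box[2]:box[3]].astype(int).sum(2); m=(c<np.median(c)-45).astype(np.uint8) if nm=="dish2" else (c<np.percentile(c,85)-70).astype(np.uint8)
    ct=max(cv2.findContours(m,0,1)[0],key=cv2.contourArea); (u,v),wh,_=cv2.fitEllipse(ct); u+=box[2];v+=box[0]
    P=onz(t,[[u,v]],.044 if nm=="dish" else .014)[0]; print(nm,u,v,wh,P,"viewer",(P[:2]-o)@ex,(P[:2]-o)@ey)
P=onz(t,[[327/4+175-.4,267/4+115-.4]],.044)[0];print(P,(P[:2]-o)@ex,(P[:2]-o)@ey)
ring=onz(t,[[168.5/4+175-.4,158/4+115-.4]],.086)[0]; print("ring",(ring[:2]-o)@ex,(ring[:2]-o)@ey)
q=o-.25*ex; plan([q[0],q[1],.12],-.5686)
E
```

```text
t: 6.8
tool_pos: [0.4643, -0.2586, 0.0234]
eef_rot: [0.001, 0.682, 0.731, 0.0]
wrist_force: [1.7, 0.2, 0.6]
gripper_width: 0.06
grasp_force: 0.0
t: 7.13
tool_pos: [0.4638, -0.2583, 0.0225]
eef_rot: [-0.0, 0.682, 0.731, 0.0]
wrist_force: [0.2, 0.4, 0.2]
gripper_width: 0.0335
grasp_force: 0.0
dish 256.4499864578247 181.5741729736328 (18.56348991394043, 19.72678565979004) [0.57860663 0.08586069 0.044     ] viewer -0.08462449751958497 -0.0007982769878810192
dish2 236.24140644073486 221.1167278289795 (18.58669090270996, 19.75499153137207) [0.46274179 0.14605902 0.014     ] viewer -0.09628531493874441 0.12924988705284002
[0.57928974 0.0861641  0.044     ] -0.08400100695379545 -0.0012105297742304997
ring 0.05287377167975259 0.0008101495067478012
t 7.1 shift [ 0.203   0.0393 -0.0975] rot [-0.    -0.     0.639] pos [ 0.4638 -0.2583  0.0225] F [0.2 0.4 0.2] w 0.0335 q [ 0.71  0.53 -0.32  1.97  0.25  0.68  0.3 ]
```

Scaled: -0.1 m is -1, -0.06 m is -0.6.

```bash
python3 drive.py '{"plan":[[0,0,0,0,0,0,0],[0,0,0,0,0,0,0],[0,0,0,0,0,0,0],[0,0,0,0,0,0,0],[0,0,0,0,0,0,0]]}'; python3 drive.py '{"plan":[[0,0,0,-0.3,0,0,0],[0,0,0,-0.6,0,0,0],[0,0,0,-1,0,0,0],[0,0,0,-1,0,0,0],[0,0,0,-1,0,0,0]]}'
python3 - <<'E'
from h import *
from workcell import r
t=r.snapshot("top"); s=r.snapshot("scene"); np.save("scene3.npy",s,allow_pickle=True); np.save("top3.npy",t,allow_pickle=True)
a=cv2.resize(t["pixels"][170:250,320:400,::-1],(400,400),interpolation=cv2.INTER_CUBIC); q=proj(s,[[.46,-.2,.11]])[0].astype(int)
b=cv2.resize(s["pixels"][q[1]-40:q[1]+40,q[0]-40:q[0]+40,::-1],(400,400),interpolation=cv2.INTER_CUBIC)
cv2.imwrite("pics/a3.png",np.hstack([a,b])); print(q)
plan([0,0,0],-.5686)
E
```

```text
t: 7.55
tool_pos: [0.4638, -0.2582, 0.0224]
eef_rot: [-0.0, 0.682, 0.731, 0.0]
wrist_force: [0.3, -0.5, -1.1]
gripper_width: 0.02
grasp_force: 30.0
t: 7.97
tool_pos: [0.4647, -0.2589, 0.1241]
eef_rot: [0.002, 0.682, 0.731, 0.0]
wrist_force: [-1.9, 0.2, -1.1]
gripper_width: 0.0199
grasp_force: 30.0
[330 159]
t 8.1 shift [ 0.2899 -0.4441  0.1222] rot [-0.001 -0.     0.638] pos [ 0.4633 -0.2582  0.1217] F [ 0.2  0.9 -1. ] w 0.0201 q [ 0.76  0.37 -0.37  1.92  0.17  0.88  0.37]
```

View pics/a3.png

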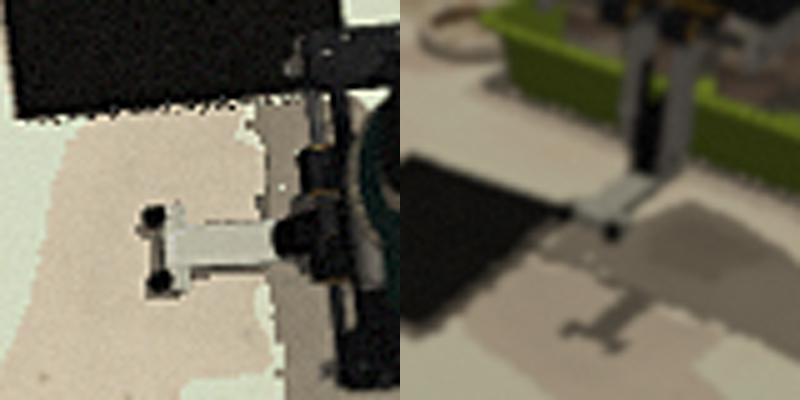

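The pusher is held level. Its buffers show at crop pixels (153,216) and (160,281), and from those I'll work out where the fork sits relative to the tool.

Run:
```python
from h import *
from workcell import r
t=load("top3"); g=cv2.cvtColor(t["pixels"],cv2.COLOR_RGB2GRAY)
m=(g<75).astype(np.uint8); n,l,st,c=cv2.connectedComponentsWithStats(m)
uv=[c[i] for i in range(1,n) if 345<c[i][0]<356 and 208<c[i][1]<230 and st[i][4]>4]; print(uv)
b=onz(t,uv,.112); s=r.sense()
print(b,np.linalg.norm(b[0]-b[-1]),"perp yaw",np.arctan2(*(b[0]-b[-1])[[1,0]])+np.pi/2)
print("mid in tool",totool(s,b.mean(0)-s["tool_pos"]))
ya=1.0022; ex=np.array([np.cos(ya),np.sin(ya)]); o=np.array([.6235,.1576])
q=o-.26*ex; plan([q[0],q[1],.125],-.5686)
```

```text
[array([350.52941176, 213.11764706]), array([351.70967742, 224.41935484])]
[[ 0.47644447 -0.1766994   0.112     ]
 [ 0.44491865 -0.17891635  0.112     ]] 0.03160367335660695 perp yaw 1.6410024596123012
mid in tool [0.08036693 0.00300013 0.00972797]
t 8.1 shift [ 0.1948  0.0339 -0.0033] rot [-0.001 -0.     0.638] pos [ 0.4633 -0.2582  0.1217] F [ 0.2  0.9 -1. ] w 0.0201 q [ 0.76  0.37 -0.37  1.92  0.17  0.88  0.37]
```

Scaled: 0.195 m is 1.95, 0.034 m is 0.34.

```bash
python3 drive.py '{"plan":[[0,1.95,0.34,-0.03,0,0,0.638],[0,1.95,0.34,-0.03,0,0,0.638],[0,1.95,0.34,-0.03,0,0,0.638],[0,1.95,0.34,-0.03,0,0,0.638],[0,1.95,0.34,-0.03,0,0,0.638],[0,1.95,0.34,-0.03,0,0,0.638],[0,1.95,0.34,-0.03,0,0,0.638],[0,1.95,0.34,-0.03,0,0,0.638],[0,1.95,0.34,-0.03,0,0,0.638],[0,1.95,0.34,-0.03,0,0,0.638]]}'
cat >> h.py <<'E'
YA=1.0022; EX=np.array([np.cos(YA),np.sin(YA)]); EY=np.array([-EX[1],EX[0]]); O=np.array([.6235,.1576])
def vplan(x,y,z):
    from workcell import r
    p=r.sense()["tool_pos"][:2]-O; print("tool in viewer",round(p@EX,4),round(p@EY,4)); q=O+x*EX+y*EY; plan([*q,z],YA-np.pi/2)
E
python3 -c "
from h import *
vplan(-.26,-.001,.0545)"
```

```text
t: 8.9
tool_pos: [0.4837, -0.0625, 0.1248]
eef_rot: [-0.0, 0.877, 0.481, -0.001]
wrist_force: [0.3, -0.1, -1.8]
gripper_width: 0.0197
grasp_force: 30.0
tool in viewer -0.2608 -0.0007
t 8.9 shift [0.0008 0.0004 0.0703] rot [-0.001  0.001  0.   ] pos [ 0.4837 -0.0625  0.1248] F [ 0.3 -0.1 -1.8] w 0.0197 q [ 0.37  0.3  -0.35  2.01  0.13  0.85 -0.62]
```

Scaled: 0.07 m is 0.7, 0.04 m is 0.4.

```bash
python3 drive.py '{"plan":[[0,0,0,0.35,0,0,0],[0,0,0,0.7,0,0,0],[0,0,0,0.7,0,0,0],[0,0.2,0,0.7,0,0,0],[0,0.4,0,0.7,0,0,0],[0,0.4,0,0.7,0,0,0],[0,0.4,0,0.7,0,0,0]]}'
python3 - <<'E'
from h import *
from workcell import r
vplan(-.19,-.001,.0535)
t=r.snapshot("top"); s=r.snapshot("scene"); q=proj(s,[[*(O-.12*EX),.05]])[0].astype(int); w=proj(t,[[*(O-.12*EX),.05]])[0].astype(int); 
b=[cv2.resize(i["pixels"][k[1]-40:k[1]+40,k[0]-40:k[0]+40,::-1],(400,400),interpolation=cv2.INTER_CUBIC) for i,k in((t,w),(s,q))]
cv2.imwrite("pics/a4.png",np.hstack(b)); print(w,q)
E
```

```text
t: 9.48
tool_pos: [0.5062, -0.0276, 0.0565]
eef_rot: [0.0, 0.877, 0.481, 0.0]
wrist_force: [-0.6, 0.6, -1.8]
gripper_width: 0.0196
grasp_force: 30.0
tool in viewer -0.2192 -0.0008
t 9.5 shift [0.0292 0.0002 0.003 ] rot [ 0.    -0.     0.002] pos [ 0.5062 -0.0276  0.0565] F [-0.6  0.6 -1.8] w 0.0196 q [ 0.26  0.43 -0.33  2.01  0.2   0.72 -0.75]
[266 187] [256 196]
```

View pics/a4.png

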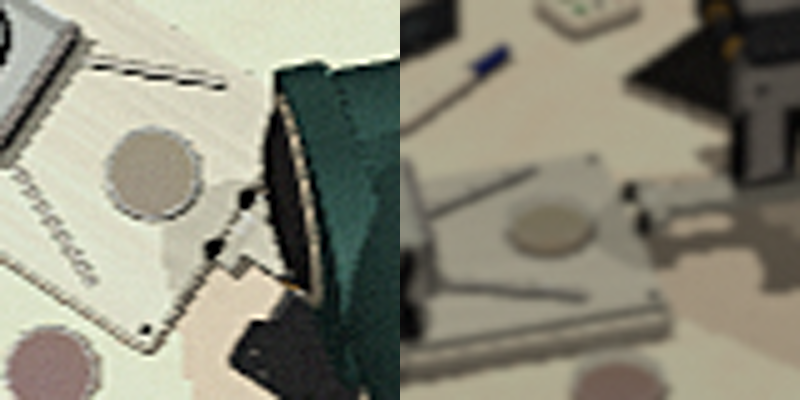

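The fork lines up with the dish along the viewer's axis: the buffers' midpoint is at (230,222) and the dish at (153,174), and the deck direction matches. I'll lower the pusher and push.

Scaled: 0.09 m is 0.9, 0.08 m is 0.8.

```bash
python3 drive.py '{"plan":[[0,0,0,0.03,0,0,0],[0,0.1,0,0.03,0,0,0],[0,0.2,0,0.03,0,0,0],[0,0.3,0,0.03,0,0,0],[0,0.4,0,0.03,0,0,0],[0,0.5,0,0.03,0,0,0],[0,0.6,0,0.03,0,0,0],[0,0.7,0,0.03,0,0,0],[0,0.8,0,0.03,0,0,0],[0,0.9,0,0.03,0,0,0]]}'; python3 -c "
from h import *
vplan(-.057,-.001,.0535)"
```

```text
t: 10.42
tool_pos: [0.5545, 0.0491, 0.0524]
eef_rot: [-0.0, 0.877, 0.481, -0.0]
wrist_force: [-0.1, -1.1, 0.3]
gripper_width: 0.0202
grasp_force: 30.0
tool in viewer -0.1286 -0.0002
t 10.4 shift [ 0.0716  0.0008 -0.0011] rot [-0.     0.     0.001] pos [0.5545 0.0491 0.0524] F [-0.1 -1.1  0.3] w 0.0202 q [ 0.12  0.51 -0.33  1.89  0.23  0.77 -0.9 ]
```

Scaled: 0.03 m is 0.3, 0.06 m is 0.6.

```bash
python3 drive.py '{"plan":[[0,0.08,0,-0.01,0,0,0],[0,0.16,0,-0.01,0,0,0],[0,0.24,0,-0.01,0,0,0],[0,0.3,0,-0.01,0,0,0],[0,0.36,0,-0.01,0,0,0],[0,0.42,0,-0.01,0,0,0],[0,0.48,0,-0.01,0,0,0],[0,0.53,0,-0.01,0,0,0],[0,0.57,0,-0.01,0,0,0],[0,0.6,0,-0.01,0,0,0]]}'; python3 -c "
from h import *
vplan(-.057,-.001,.0535)"
```

```text
t: 11.25
tool_pos: [0.5865, 0.0992, 0.0534]
eef_rot: [-0.0, 0.877, 0.481, -0.0]
wrist_force: [-0.2, -0.6, -0.8]
gripper_width: 0.0198
grasp_force: 30.0
tool in viewer -0.0691 -0.0003
t 11.2 shift [ 0.0121  0.0007 -0.0001] rot [-0.    -0.     0.001] pos [0.5865 0.0992 0.0534] F [-0.2 -0.6 -0.8] w 0.0198 q [ 0.03  0.57 -0.32  1.8   0.24  0.81 -0.98]
```

```bash
for i in 1; do python3 drive.py '{"plan":[[0,0.03,0,0,0,0,0],[0,0.05,0,0,0,0,0],[0,0.07,0,0,0,0,0],[0,0.09,0,0,0,0,0],[0,0.11,0,0,0,0,0],[0,0.12,0,0,0,0,0],[0,0.12,0,0,0,0,0]]}'; done
python3 - <<'E'
from h import *
from workcell import r
vplan(-.054,-.001,.0535)
t=r.snapshot("top"); s=r.snapshot("scene"); q=proj(s,[[*(O+.0*EX),.05]])[0].astype(int); w=proj(t,[[*(O+.0*EX),.05]])[0].astype(int); 
b=[cv2.resize(i["pixels"][k[1]-40:k[1]+40,k[0]-40:k[0]+40,::-1],(400,400),interpolation=cv2.INTER_CUBIC) for i,k in((t,w),(s,q))]
cv2.imwrite("pics/a5.png",np.hstack(b))
E
```

```text
t: 11.83
tool_pos: [0.5929, 0.1091, 0.0535]
eef_rot: [-0.0, 0.877, 0.481, 0.0]
wrist_force: [-0.7, -0.9, -1.3]
gripper_width: 0.0201
grasp_force: 30.0
tool in viewer -0.0573 -0.0003
t 11.8 shift [ 0.0033  0.0007 -0.    ] rot [-0.    -0.     0.001] pos [0.5929 0.1091 0.0535] F [-0.7 -0.9 -1.3] w 0.0201 q [ 0.01  0.58 -0.32  1.78  0.24  0.82 -0.99]
```

View pics/a5.png

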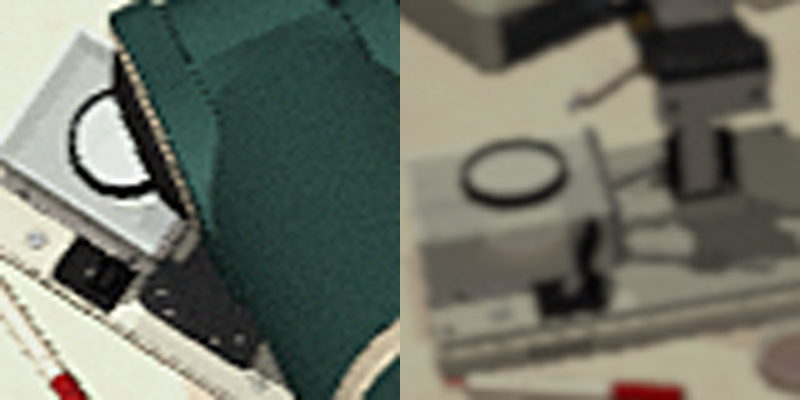

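The dish can't be seen through the hood, so I'll nudge forward in small steps and watch for the force rise that means it has seated.

```bash
F='import sys
from h import *
vplan(-.054,-.001,.0535)'; python3 drive.py '{"plan":[[0,0.01,0,0,0,0,0],[0,0.02,0,0,0,0,0],[0,0.02,0,0,0,0,0]]}' >/dev/null; python3 -c "$F"; python3 drive.py '{"plan":[[0,0.01,0,0,0,0,0],[0,0.02,0,0,0,0,0],[0,0.02,0,0,0,0,0]]}' >/dev/null; python3 -c "$F"
```

```text
tool in viewer -0.0554 -0.0003
t 12.2 shift [ 0.0014  0.0007 -0.0001] rot [-0.    -0.     0.001] pos [0.5939 0.1107 0.0534] F [-0.3  1.1 -1.2] w 0.02 q [ 0.01  0.58 -0.32  1.77  0.24  0.83 -1.  ]
tool in viewer -0.0534 -0.0003
t 12.4 shift [-0.0006  0.0007 -0.0001] rot [-0.    -0.     0.001] pos [0.595  0.1125 0.0534] F [-0.3 -0.  -2. ] w 0.0197 q [ 0.01  0.58 -0.32  1.77  0.24  0.83 -1.  ]
```

```bash
F='import sys
from h import *
vplan(-.054,-.001,.0535)'; python3 drive.py '{"plan":[[0,0.01,0,0,0,0,0],[0,0.02,0,0,0,0,0],[0,0.02,0,0,0,0,0]]}' >/dev/null; python3 -c "$F"; python3 drive.py '{"plan":[[0,0.01,0,0,0,0,0],[0,0.015,0,0,0,0,0],[0,0.015,0,0,0,0,0]]}' >/dev/null; python3 -c "$F"
```

```text
tool in viewer -0.0513 -0.0003
t 12.7 shift [-0.0027  0.0007 -0.    ] rot [-0.    -0.     0.001] pos [0.5961 0.1142 0.0535] F [ 0.5  0.3 -2.5] w 0.0196 q [ 0.    0.59 -0.32  1.77  0.24  0.83 -1.  ]
tool in viewer -0.05 -0.0003
t 12.9 shift [-0.004   0.0007 -0.0001] rot [-0.    -0.     0.001] pos [0.5968 0.1153 0.0534] F [ 1.1  0.7 -1.6] w 0.02 q [ 0.    0.59 -0.32  1.76  0.24  0.83 -1.  ]
```

```bash
F='import sys
from h import *
vplan(-.054,-.001,.0535)'; python3 drive.py '{"plan":[[0,0.005,0,0,0,0,0],[0,0.01,0,0,0,0,0],[0,0.01,0,0,0,0,0]]}' >/dev/null; python3 -c "$F"; python3 drive.py '{"plan":[[0,0.005,0,0,0,0,0],[0,0.01,0,0,0,0,0],[0,0.01,0,0,0,0,0]]}' >/dev/null; python3 -c "$F"
python3 - <<'E'
from h import *
from workcell import r
a=load("scene2")["pixels"].astype(int); b=r.snapshot("scene")["pixels"].astype(int)
s=load("scene2")
for x in range(25,100,10):
    uv=proj(s,[[*(O+x/1000*EX+y/1000*EY),.038] for y in(-20,-10,0,10,20)]).round().astype(int)
    print(x,[int((b-a)[v-1:v+2,u-1:u+2].mean()) for u,v in uv])
E
```

```text
tool in viewer -0.0496 -0.0004
t 13.2 shift [-0.0044  0.0006 -0.0002] rot [-0.     0.001  0.   ] pos [0.5971 0.1156 0.0533] F [-1.5 -3.7  1.3] w 0.0203 q [ 0.    0.59 -0.32  1.76  0.24  0.83 -1.  ]
tool in viewer -0.0494 -0.0004
t 13.4 shift [-0.0046  0.0006 -0.0002] rot [-0.001  0.002 -0.   ] pos [0.5973 0.1158 0.0532] F [-5.4 -6.6  2.5] w 0.0196 q [ 0.    0.59 -0.32  1.76  0.24  0.83 -1.  ]
25 [-4, 3, 0, -10, -7]
35 [3, 13, 14, 8, -5]
45 [12, 16, 18, 21, 20]
55 [11, 16, 19, 21, 20]
65 [13, 17, 18, 20, 20]
75 [12, 16, 20, 21, 14]
85 [8, 10, 15, 12, 8]
95 [7, 7, 5, 5, 4]
```

Resistance has risen to 8 N at the stop position, so the dish is seated against the nest wall. I'll draw the pusher straight out.

Careful with the scale: shifts go in units of 100 mm. That gives: -0.17 m is -1.7, -0.15 m is -1.5.

```bash
python3 drive.py '{"plan":[[0,-0.04,0,0,0,0,0],[0,-0.15,0,0,0,0,0],[0,-0.3,0,0,0,0,0],[0,-0.5,0,0,0,0,0],[0,-0.7,0,0,0,0,0],[0,-0.9,0,0,0,0,0],[0,-1.1,0,0,0,0,0],[0,-1.3,0,0,0,0,0],[0,-1.5,0,0,0,0,0],[0,-1.7,0,0,0,0,0]]}'; python3 drive.py '{"plan":[[0,-0.2,0,-0.1,0,0,0],[0,-0.3,0,-0.3,0,0,0],[0,-0.4,0,-0.6,0,0,0],[0,-0.4,0,-0.6,0,0,0]]}';  python3 - <<'E'
from h import *
vplan(-.26,-.001,.12)
plan([.464,-.259,.12],.07)
E
```

```text
t: 14.32
tool_pos: [0.5056, -0.0275, 0.0536]
eef_rot: [0.0, 0.877, 0.481, 0.0]
wrist_force: [-0.0, -0.3, -0.4]
gripper_width: 0.0201
grasp_force: 30.0
t: 14.65
tool_pos: [0.4859, -0.0623, 0.1176]
eef_rot: [0.002, 0.877, 0.48, 0.002]
wrist_force: [1.7, 0.1, 0.2]
gripper_width: 0.0195
grasp_force: 30.0
tool in viewer -0.2594 -0.0024
t 14.7 shift [-0.0006 -0.0014 -0.0024] rot [ 0.005 -0.002 -0.002] pos [ 0.4859 -0.0623  0.1176] F [1.7 0.1 0.2] w 0.0195 q [ 0.37  0.31 -0.35  2.02  0.14  0.83 -0.63]
t 14.7 shift [-0.1774  0.0878 -0.0022] rot [ 0.006  0.    -0.64 ] pos [ 0.4859 -0.0623  0.1176] F [1.7 0.1 0.2] w 0.0195 q [ 0.37  0.31 -0.35  2.02  0.14  0.83 -0.63]
```

Next I'll check numerically whether the dish stayed seated, and then carry the pusher back to its original spot.

```bash
python3 drive.py '{"plan":[[0,-1.77,0.88,0,0,0,-0.64],[0,-1.77,0.88,0,0,0,-0.64],[0,-1.77,0.88,0,0,0,-0.64],[0,-1.77,0.88,0,0,0,-0.64],[0,-1.77,0.88,0,0,0,-0.64],[0,-1.77,0.88,0,0,0,-0.64],[0,-1.77,0.88,0,0,0,-0.64],[0,-1.77,0.88,0,0,0,-0.64],[0,-1.77,0.88,0,0,0,-0.64],[0,-1.77,0.88,0,0,0,-0.64]]}'
python3 - <<'E'
from h import *
from workcell import r
plan([.464,-.259,.0225],.07)
t=r.snapshot("top"); s=r.snapshot("scene"); A=load("top2"); B=load("scene2")
for n,(im,a) in{"top":(t,A),"scene":(s,B)}.items():
    d=np.abs(cv2.GaussianBlur(im["pixels"],(3,3),0).astype(int)-cv2.GaussianBlur(a["pixels"],(3,3),0)).sum(2)
    cs=[np.array(proj(a,[[*(O+x*EX+y*EY),z] for x,y in((0,-.05),(0,.05),(.12,.05),(.12,-.05))]),int) for z in(.03,.076)]
    m=np.zeros(d.shape,np.uint8); cv2.fillConvexPoly(m,cv2.convexHull(np.vstack(cs)),1)
    mm=((d>24)&(m>0)).astype(np.uint8); k,l,st,c=cv2.connectedComponentsWithStats(mm)
    for i in range(1,k):
        if st[i][4]>15:
            P=onz(a,[c[i]],.037)[0][:2]-O; print(n,st[i],c[i].round(1),"viewer",(P@EX).round(4),(P@EY).round(4))
w=proj(t,[[*(O+.04*EX),.05]])[0].astype(int);q=proj(s,[[*(O+.04*EX),.05]])[0].astype(int)
b=[cv2.resize(i["pixels"][k[1]-35:k[1]+35,k[0]-35:k[0]+35,::-1],(400,400),interpolation=cv2.INTER_CUBIC) for i,k in((t,w),(s,q))]
cv2.imwrite("pics/a6.png",np.hstack(b))
E
```

```text
t: 15.48
tool_pos: [0.4641, -0.2555, 0.1135]
eef_rot: [0.0, 0.681, 0.732, 0.0]
wrist_force: [-0.1, 0.3, -1.1]
gripper_width: 0.0198
grasp_force: 30.0
t 15.5 shift [-0.0035 -0.0004  0.091 ] rot [ 0.    -0.     0.002] pos [ 0.4641 -0.2555  0.1135] F [-0.1  0.3 -1.1] w 0.0198 q [ 0.76  0.39 -0.38  1.92  0.19  0.87  0.36]
top [217 161  10   7  18] [221.7 164.5] viewer 0.0336 0.0109
scene [193 206  18   8 114] [201.6 209.3] viewer 0.0582 0.0053
```

View pics/a6.png

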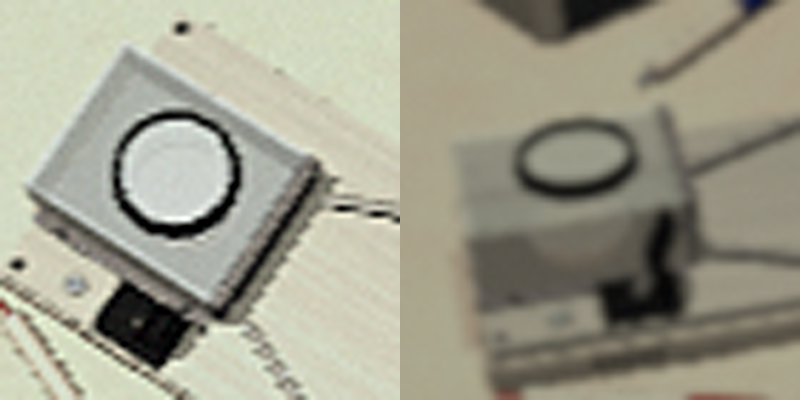

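The flap end looks shut. In the right-hand view the dish shows faintly at about (580,250), centred near viewer x = 58 and y of about 0 to 5 mm, which fits a dish seated in the nest. I'll lay the pusher down.

```bash
python3 drive.py '{"plan":[[0,-0.03,0,0.3,0,0,0],[0,-0.03,0,0.6,0,0,0],[0,-0.03,0,0.8,0,0,0],[0,-0.03,0,0.86,0,0,0],[0,-0.03,0,0.89,0,0,0],[0,-0.03,0,0.91,0,0,0],[0,-0.03,0,0.91,0,0,0]]}'; python3 -c "
from h import *
plan([.464,-.259,.0222],.07)"
```

```text
t: 16.17
tool_pos: [0.4647, -0.2597, 0.0233]
eef_rot: [0.001, 0.681, 0.732, 0.0]
wrist_force: [1.0, 0.1, -1.3]
gripper_width: 0.0197
grasp_force: 30.0
t 16.2 shift [ 0.0008 -0.0007  0.0011] rot [0.001 0.001 0.002] pos [ 0.4647 -0.2597  0.0233] F [ 1.   0.1 -1.3] w 0.0197 q [ 0.72  0.53 -0.34  1.97  0.26  0.69  0.3 ]
```

Scaled: 0.001 m is 0.01.

```bash
python3 drive.py '{"plan":[[0,0,0,0.01,0,0,0],[0,0,0,0.01,0,0,0],[0,0,0,0.01,0,0,0]]}'; python3 drive.py '{"plan":[[0.08,0,0,0,0,0,0],[0.08,0,0,0,0,0,0],[0.08,0,0,0,0,0,0],[0.08,0,0,0,0,0,0],[0.08,0,0,0,0,0,0],[0.08,0,0,0,0,0,0],[0.08,0,0,-0.4,0,0,0],[0.08,0,0,-0.8,0,0,0],[0.08,0,0,-1.2,0,0,0],[0.08,0,0,-1.3,0,0,0]]}'
python3 - <<'E'
from h import *
vplan(-.03,.071,.15)
E
```

```text
t: 16.42
tool_pos: [0.4647, -0.2599, 0.0223]
eef_rot: [0.001, 0.681, 0.732, 0.0]
wrist_force: [0.5, 0.2, 7.9]
gripper_width: 0.0201
grasp_force: 30.0
t: 17.25
tool_pos: [0.4661, -0.2604, 0.157]
eef_rot: [0.003, 0.681, 0.732, 0.001]
wrist_force: [1.6, -0.6, -0.2]
gripper_width: 0.0798
grasp_force: 0.0
tool in viewer -0.437 -0.0925
t 17.2 shift [0.424  0.1122 0.006 ] rot [0.006 0.002 0.641] pos [ 0.4661 -0.2604  0.157 ] F [ 1.6 -0.6 -0.2] w 0.0798 q [ 0.79  0.33 -0.4   1.88  0.16  0.95  0.39]
```

```bash
python3 drive.py '{"plan":[[0,4.24,1.12,0,0,0,0.641],[0,4.24,1.12,0,0,0,0.641],[0,4.24,1.12,0,0,0,0.641],[0,4.24,1.12,0,0,0,0.641],[0,4.24,1.12,0,0,0,0.641],[0,4.24,1.12,0,0,0,0.641],[0,4.24,1.12,0,0,0,0.641],[0,4.24,1.12,0,0,0,0.641],[0,4.24,1.12,0,0,0,0.641],[0,4.24,1.12,0,0,0,0.641]]}'; python3 drive.py '{"plan":[[0,4.24,1.12,0,0,0,0],[0,0,0,0,0,0,0],[0,0,0,0,0,0,0],[0,0,0,0,0,0,0],[0,0,0,0,0,0,0],[0,0,0,0,0,0,0]]}' | head -0
python3 - <<'E'
from h import *
vplan(-.02,.071,.066)
E
```

```text
t: 18.08
tool_pos: [0.5361, 0.1235, 0.1515]
eef_rot: [0.0, 0.877, 0.48, 0.0]
wrist_force: [0.1, -1.0, 0.4]
gripper_width: 0.0167
grasp_force: 0.0
tool in viewer -0.0774 0.0539
t 18.6 shift [ 0.0573 -0.0172  0.086 ] rot [ 0.001 -0.001 -0.001] pos [0.5364 0.1215 0.152 ] F [1.3 0.3 0.3] w 0.0005 q [ 0.09  0.38 -0.46  1.84  0.2   0.96 -1.02]Exception ignored on flushing sys.stdout:
BrokenPipeError: [Errno 32] Broken pipe
```

```bash
python3 drive.py '{"plan":[[0,0.4,-0.12,0,0,0,0],[0,0.57,-0.17,0.2,0,0,0],[0,0.57,-0.17,0.6,0,0,0],[0,0.57,-0.17,0.86,0,0,0],[0,0.57,-0.17,0.86,0,0,0],[0,0.57,-0.17,0.86,0,0,0]]}';  python3 - <<'E'
from h import *
vplan(.03,.071,.066)
E
```

```text
t: 19.08
tool_pos: [0.5522, 0.1787, 0.0656]
eef_rot: [-0.0, 0.877, 0.48, -0.001]
wrist_force: [0.2, -0.4, 0.7]
gripper_width: 0.0003
grasp_force: 0.0
tool in viewer -0.0206 0.0714
t 19.1 shift [ 0.0506  0.0004 -0.0004] rot [-0.001  0.001 -0.   ] pos [0.5522 0.1787 0.0656] F [ 0.2 -0.4  0.7] w 0.0003 q [-0.03  0.54 -0.43  1.82  0.29  0.84 -1.18]
```

```bash
python3 drive.py '{"plan":[[0,0.1,0,0,0,0,0],[0,0.2,0,0,0,0,0],[0,0.27,0,0,0,0,0],[0,0.34,0,0,0,0,0],[0,0.4,0,0,0,0,0],[0,0.45,0,0,0,0,0],[0,0.5,0,0,0,0,0],[0,0.5,0,0,0,0,0]]}'; python3 drive.py '{"plan":[[0,0.01,0,0,0,0,0],[0,0.02,0,0,0,0,0],[0,0.03,0,0,0,0,0],[0,0.03,0,0,0,0,0]]}'
python3 - <<'E'
from h import *
vplan(.03,.071,.066)
E
```

```text
t: 19.75
tool_pos: [0.5797, 0.2218, 0.0655]
eef_rot: [-0.0, 0.877, 0.48, 0.0]
wrist_force: [0.0, -0.3, 0.0]
gripper_width: 0.0004
grasp_force: 0.0
t: 20.08
tool_pos: [0.581, 0.2232, 0.0654]
eef_rot: [-0.0, 0.877, 0.48, -0.0]
wrist_force: [-1.0, -1.0, 0.3]
gripper_width: 0.0006
grasp_force: 0.4
tool in viewer 0.0324 0.0711
t 20.1 shift [-0.0024  0.0001 -0.0006] rot [-0.     0.    -0.001] pos [0.581  0.2232 0.0654] F [-1.  -1.   0.3] w 0.0006 q [-0.11  0.61 -0.42  1.72  0.31  0.88 -1.23]
```

```bash
F='from h import *
vplan(.03,.071,.066)'; python3 drive.py '{"plan":[[0,0.01,0,0,0,0,0],[0,0.02,0,0,0,0,0],[0,0.03,0,0,0,0,0],[0,0.03,0,0,0,0,0]]}' >/dev/null; python3 -c "$F";python3 drive.py '{"plan":[[0,0.01,0,0,0,0,0],[0,0.02,0,0,0,0,0],[0,0.02,0,0,0,0,0]]}' >/dev/null; python3 -c "$F"
```

```text
tool in viewer 0.0346 0.0711
t 20.4 shift [-0.0046  0.0001 -0.0008] rot [-0.     0.002 -0.001] pos [0.5823 0.225  0.0652] F [-4.3 -5.   1.3] w 0.0001 q [-0.11  0.61 -0.42  1.71  0.31  0.89 -1.23]
tool in viewer 0.0352 0.071
t 20.7 shift [-0.0052 -0.     -0.001 ] rot [-0.001  0.005 -0.001] pos [0.5826 0.2255 0.0649] F [ -9.1 -12.1   6.2] w 0.0002 q [-0.11  0.61 -0.42  1.71  0.31  0.89 -1.23]
```

The paddle is at its stop: the force is 15 N at the expected position. I'll back off, lift clear, and check everything in the images.

Scaled: -0.03 m is -0.3, -0.25 m is -2.5.

```bash
python3 drive.py '{"plan":[[0,-0.1,0,0,0,0,0],[0,-0.3,0,0,0,0,0],[0,-0.3,0,-0.4,0,0,0],[0,-0.3,0,-0.8,0,0,0],[0,-0.5,0,-1.2,0,0,0],[0,-0.9,0,-1.4,0,0,0],[0,-1.3,0,-1.4,0,0,0],[0,-1.7,0,-1.4,0,0,0],[0,-2.1,0,-1.4,0,0,0],[0,-2.5,0,-1.4,0,0,0]]}'; python3 drive.py '{"plan":[[0,-0.4,0.2,0,0,0,0],[0,-0.8,0.3,0,0,0,0],[0,-1.2,0.4,0,0,0,0],[0,-1.6,0.5,0,0,0,0],[0,-1.6,0.5,0,0,0,0],[0,-1.6,0.5,0,0,0,0]]}';  python3 - <<'E'
from h import *
from workcell import r
vplan(0,0,.2)
t=r.snapshot("top"); s=r.snapshot("scene"); B=load("scene2"); A=load("top2")
# paddle: dark pixels in band beside hood, old vs new
for n,(im,a) in{"scene":(s,B),"top":(t,A)}.items():
  tips=proj(a,[[*(O+x*EX+.071*EY),.083] for x in(.013,.057)]); print(n,"tip off/on px",tips.round(0).tolist())
  for nm,i in(("old",a),("new",im)):
    g=cv2.cvtColor(i["pixels"],cv2.COLOR_RGB2GRAY); print(nm,[int(g[int(v)-1:int(v)+4,int(u)-1:int(u)+2].min()) for u,v in tips])
def cen(i,P,th):
    u,v=proj(i,[P])[0].astype(int); g=cv2.cvtColor(i["pixels"],cv2.COLOR_RGB2GRAY)[v-16:v+17,u-16:u+17]; return g
print("dish2 diff",np.abs(cen(t,[.4627,.146,.014],0).astype(int)-cen(A,[.4627,.146,.014],0)).mean().round(1),"beaker",np.abs(cen(t,[.444,.396,.05],0).astype(int)-cen(A,[.444,.396,.05],0)).mean().round(1))
T0=load("top");g=cv2.cvtColor(t["pixels"],cv2.COLOR_RGB2GRAY)
n,l,st,c=cv2.connectedComponentsWithStats((g<60).astype(np.uint8))
for i in range(1,n):
    if 330<c[i][0]<390 and 210<c[i][1]<240 and st[i][4]>5: print("pusher dark",st[i],c[i].round(1))
for x in range(15,100,10):
    uv=proj(s,[[*(O+x/1000*EX+y/1000*EY),.038] for y in(-20,-10,0,10,20)]).round().astype(int)
    d=s["pixels"].astype(int)-B["pixels"]; print(x,[int(d[v-1:v+2,u-1:u+2].mean()) for u,v in uv])
E
```

```text
t: 21.5
tool_pos: [0.4477, 0.0154, 0.2056]
eef_rot: [0.0, 0.877, 0.48, 0.001]
wrist_force: [0.4, 0.0, 0.3]
gripper_width: 0.0002
grasp_force: 0.0
t: 22.0
tool_pos: [0.4043, -0.1467, 0.2056]
eef_rot: [0.0, 0.878, 0.478, 0.0]
wrist_force: [0.3, 0.3, 0.0]
gripper_width: 0.0005
grasp_force: 0.0
tool in viewer -0.3745 0.0209
t 22.0 shift [0.3746 0.0192 0.0057] rot [ 0.001 -0.    -0.004] pos [ 0.4043 -0.1467  0.2056] F [0.3 0.3 0. ] w 0.0005 q [ 0.54  0.07 -0.27  2.06  0.02  1.01 -0.32]
scene tip off/on px [[218.0, 207.0], [203.0, 210.0]]
old [10, 91]
new [82, 35]
top tip off/on px [[215.0, 181.0], [202.0, 173.0]]
old [0, 160]
new [19, 0]
dish2 diff 7.1 beaker 6.9
pusher dark [373 210   4   4   6] [374.7 211.5]
pusher dark [342 216   3   4  11] [343.1 217.4]
pusher dark [379 217   4   5   8] [380.8 219.2]
pusher dark [381 224   3   6  11] [382.5 226.2]
15 [0, 2, 17, 54, 66]
25 [0, 2, 1, 2, 13]
35 [4, 7, 12, 7, -5]
45 [5, 3, 0, -32, -64]
55 [5, 7, 1, -18, -5]
65 [6, 9, 11, 14, 14]
75 [3, 8, 13, 15, 8]
85 [0, 3, 8, 6, 2]
95 [0, 0, 0, 0, 0]
```

```bash
python3 -c "
from workcell import r
print(r.close_job())"
```

```text
the job is handed in; nothing more can be done
None
```

The job is handed in at about 22 s: the dish is in the nest (judged from the 8 N stop and its faint outline, since the frosted-looking hood hid a direct view), the pusher is out and flat on the bench, the lamp was switched on last, and the other dish and beaker were left alone.

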